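# Stow the cold chisel and shut the tool chest

### The job

Put the loose cold chisel away: lay it level in the V notches of the two rests inside the open tool chest, bridging both about centrally, and let go of it. Then bring the lid down by its front bar without letting it drop shut, and push the lock stud on top of the closed lid fully in, feeling for its stop with steady, moderate pressure and no hammering. Do not knock the tong rail above the chest or disturb the other tools on the bench.

Things in the scene. Friction and masses are not known exactly. Their poses are not given: they have to be found in the camera images.
- chest: Grey sheet-steel tool chest fixed to the bench, open-topped tray 140 (x) x 220 (y) x 75 high, walls and floor 4 thick. Origin: centre of its underside on the bench; x points away from the robot towards the hinge, y along the hinge, z up. It stands turned by up to 0.2 rad.
- rests (a point): Where the chisel's middle must end up: 47 above the bench, midway between two 8 mm thick steel V rests that stand inside the chest at y = -45 and +45 from this point. Each V is 90 degrees wide, open upward, its bottom 34 and its tips 50 above the bench, tips at +-15.5 in x; the V groove runs along the chest's y. The point lies 12 on the robot's side of the chest's centre. Axes as the chest's.
- chisel: Loose octagonal steel bar (cold chisel), 18 across flats and 140 long overall, with a flat 18 wide x 7 thick blade over the last 24 of its length at its +x end. About 0.26 kg (varies). Origin on its axis at the middle of its length, 9 above the bench as it lies; x along its length. Either end may go either way in the rests. It lies on one side of the chest, the tin on the other; which is which varies.
- lid (a joint): Angle of the hinged lid, 0 = closed flat on the chest, growing as it opens; starts at about 1.72 to 1.88 rad, leaning back past upright (stop at 1.95). The lid is a 140 x 220 x 6 steel plate, about 0.5 kg (varies). Its stiff hinge holds it where it is put while more open than about 1.2 rad, but lower than about 1.0 rad (in between depending on its weight) it drops shut if not held.
- lid_hinge (a point): Middle of the hinge line, at the chest's far top rim, 70 beyond the chest's centre and 75.5 above the bench. The hinge line is parallel to the chest's y.
- lid_bar (a point): Middle of the lid's pull bar: round bar of 12 diameter, 90 long, parallel to the hinge, 178 from the hinge line (3 above the lid's underside). It stands 38 out from the lid's front edge on two arms at its ends, leaving a gap of 32 between bar and edge. With the lid closed it is in front of the chest, 78 above the bench.
- stud (a joint): How far the lock stud is pushed into its housing: 0 out, 0.010 m fully in. It slides under about 8 N and stays where it is left (no spring); fully in, it stops hard: feel for that, pressing the lid and lock with less than 50 N.
- stud_foot (a point): Point on the lid's outer face under the lock stud's axis: on the lid's middle line, 90 from the hinge line. The lock: a dark round housing 36 across, a steel stud with a cap 24 across. The housing is screwed up to a height that differs each time and is not measured: the stud's flat top starts somewhere between 21 and 33 above the lid's outer face, always 16 above the housing's top; fully in it is 10 lower.
- panel: The lid's sheet-steel plate, 140 x 220 x 6, with the lock on it (the lid without its bar). Origin on the hinge line's middle; the plate lies from 0 to -140 along its x, underside at z = 0.
- rail: Dark steel tong rail fixed behind and above the chest: a 25 mm square bar along the chest's y, 400 between its two 25 mm square posts, with a pair of tongs hanging 155 to each side of the middle down to 190 below the bar. Origin as the chest's.
- rail_mid (a point): Centre of the square rail above the open lid's bar: 60 beyond the hinge line and 395 above the bench. It leaves no room for a gripper pointing straight down on the open lid's bar: come in tilted, from the robot's side.
- tin: Bystander: upright metal tin, 60 in diameter, 75 high; origin under its centre.
- hammer: Bystander: hammer lying on the bench to the left.
- brush: Bystander: brush lying on the bench to the right.
Things that resemble listed ones, but are neither listed nor needed, are in the scene too. Several things have the shape of the chisel; the one meant has the colours described above.

How it is judged:
By the outcome, as a careful person would: the job done as asked, in the order asked, and still so for the second after the job is handed in, with the robot touching nothing.
It also fails if it takes over 72 s, if anything falls off the work surface, if the arm or the gripper's body presses on something with over 40 N, if the wrist force passes 120 N, or if a joint passes its speed limit or range.

### The arm

A 6-joint arm with a two-finger parallel gripper is mounted at the origin on the work surface. World frame = base frame: x ahead of the robot, y to its left, z up, the work surface at z = 0. Lengths are in m, angles in rad, forces in N, time in s.
With the tool pointing down it reaches from about 0.3 to 0.775 m from the base axis. Payload 14.6 kg.
Tool frame: the origin (TCP) lies midway between the tips of the shut fingers; the grasp point (between the pads) lies env.grip_point_offset behind it (env.grip_point_offset is the distance from the TCP to the grasp point, in m); z points along the fingers, y is the line along which they close (so a half turn about z gives the same grasp; the last joint's range is limited). The gripper opens to 85 mm and grips with 20 to 120 N. Pads are 22 mm wide; open, the fingers measure 114 mm over their backs; the gripper's body (76 mm by 85 mm) begins 54 mm behind the grasp point. The pads swing forward as they close: fully open they stand 13 mm farther back than shut.
Start: joints at [1.21, 0.3, 1.521, -0, 1.321, -0.067], TCP at [0.159, 0.526, 0.231] pointing down, gripper open.
Joint ranges: [-3.03, 3.03], [-0.79, 2.21], [0.23, 2.52], [-1.04, 4.18], [0, 3.07], [-2.55, 2.55]. Speed limits (rad/s): [2.22, 2.22, 2.57, 3.14, 3.14, 3.14].

### API

Orientations are given as a unit quaternion [x, y, z, w].
In Python, from station import env, optics, spotter gives the robot as it stands.
- The arm moves only by the tool servo_tool, never from a script. Its argument "rows" is text: rows parted by semicolons, each of 6 numbers parted by spaces: the shift along the world's x, y, z as a fraction of full scale, then the turn, a rotation vector about the world's x, y, z as a fraction of full scale. A call has 1 to 5 rows; each row shifts and turns the commanded pose from where the row before left it; what a row does not reach is not made up. Full scale, the value 1, is 20 cm for a shift and 0.5 rad for a turn. A row lasts 1/12 s, in which the tool goes at most 41.7 mm and 7.16 degrees, less where a joint would pass 70% of its speed; a pose out of reach is approached as far as the arm can. A call with a number of a shift or a turn outside -1 to 1 is refused whole. A call with a gripper value outside its range is refused whole. "hand" is the opening, from -1 (shut) to 1 (fully open), set as the call begins (left out, the last holds). The fingers move at their own pace and stop on an object; the grip force is fixed at half the most. Time passes only in rows, so rows that do not move let the fingers close. It gives the time, the measured TCP pose, the force, the opening and the grip force at its end, in the units of the state.
- env.read_state(): the state, without advancing time (a new reading comes with each control period).
- optics.camera(name): name is "scene" or "top"; returns a dict with "frame" (480x640x3 uint8, red, green, blue), "K" (3x3 intrinsics, pixels), "k1" (the pictures are not rectified: a ray, as slopes to the right and down, at radius r is drawn at 1 + k1 r^2 times it, then the intrinsics apply), "R" (3x3) and "t" (3): a world point X has camera coordinates R X + t. Camera axes: x right, y down, z forward; pixel columns grow to the right and rows downward; lengths in m; the calibration is good to about 2 mm. A picture is of the moment at which its call begins. There is no depth.
- env.job_done(): hands the job in; it is judged then, once.
Trained networks look in a picture, given as the dict that the camera call returned (one of the last four; its "shot" number tells which), for a name from the list of things; names that differ only in an ending like _2 or _b are one class to them, and where a whole thing is asked for, a point or a joint stands for the part that bears it (a point fixed in the world has none). Each returns a list of dicts, best first, with "confidence" (0 to 1); they miss things now and then, are a little off and sometimes report something else, mostly with a low value. They report only what shows in the picture. A call takes as long as a camera call. They do not tell look-alikes from the thing itself.
- spotter.masks_of(picture, query): "pixels" (480x640 bool, what is visible of it) and "uv" ([column, row] in pixels, amid what is visible of it).
- spotter.spot_point(picture, query): "uv" ([column, row] in pixels: a listed point, or the origin of a listed thing).
The state is a dict: "time_s": time; "joint_pos": joint angles; "qvel": joint speeds; "joint_torque": joint torques, N m; "position": TCP position; "ee_rot": TCP orientation; "contact_force": force on the tool from outside, world axes, zero at the start; "torque": the same for the moment, N m; "opening": finger opening in m; "grip_force": force on a finger pad.
Only numpy, scipy, OpenCV 4.12 (cv2) and the standard library are available. Lean on these libraries where they do the work, as an engineer would, in place of code of your own. Each camera call takes 0.05 s, during which the arm holds its last target. There are 200 camera calls.

## Working session

There is one attempt and no reset: what is moved stays moved. The work goes in short steps, Python scripts to look and compute and a tool call to move; the robot and the scene stay as the last step left them, time stands still between calls to the robot, and variables do not carry over. Pictures are saved under pics/ and viewed, at most 12 in all, crops included, and the job is handed in when it is done.

Besides the shell and the picture viewer there is one more tool, called by a JSON object that holds its "method" and its "body". servo_tool: Moves the arm, as the interface text tells. Its arguments: {"type":"object","properties":{"rows":{"type":"string"},"hand":{"type":"number"}},"required":["rows"]}

```bash
mkdir -p pics; cat > h.py <<'E'
import numpy as np, cv2
from station import env, optics, spotter
from scipy.spatial.transform import Rotation as Rn
def cam(n): return optics.camera(n)
def save(c,f,crop=None,s=1):
    im=c["frame"][:,:,::-1]
    if crop: im=im[crop[1]:crop[3],crop[0]:crop[2]]
    cv2.imwrite("pics/"+f,cv2.resize(im,None,fx=s,fy=s,interpolation=cv2.INTER_CUBIC))
def ray(c,uv):
    K=np.array(c["K"]);d=np.array([(uv[0]-K[0,2])/K[0,0],(uv[1]-K[1,2])/K[1,1]]);u=d.copy()
    for _ in range(20): u=d/(1+c["k1"]*(u@u))
    R=np.array(c["R"]);t=np.array(c["t"])
    return -R.T@t, R.T@np.array([u[0],u[1],1])
def at_z(c,uv,z):
    o,d=ray(c,uv); return o+d*(z-o[2])/d[2]
def proj(c,X):
    K=np.array(c["K"]);p=np.array(c["R"])@np.array(X)+np.array(c["t"]);u=p[:2]/p[2];u=u*(1+c["k1"]*(u@u))
    return np.array([K[0,0]*u[0]+K[0,2],K[1,1]*u[1]+K[1,2]])
def tri(c1,u1,c2,u2):
    (o1,d1),(o2,d2)=ray(c1,u1),ray(c2,u2)
    s=np.linalg.lstsq(np.c_[d1,-d2],o2-o1,rcond=None)[0]
    a,b=o1+d1*s[0],o2+d2*s[1]; return (a+b)/2,np.linalg.norm(a-b)
E
python3 - <<'E'
from h import *
np.set_printoptions(precision=4,suppress=True)
S=cam("scene");T=cam("top");save(S,"s0.png");save(T,"t0.png")
print(env.grip_point_offset, env.read_state())
for n,c in(("S",S),("T",T)):
    print(n,ray(c,(320,240)),c["K"][0],c["k1"])
    for q in "chest rests chisel lid_hinge lid_bar stud_foot rail_mid tin hammer brush".split():
        print(n,q,[(np.round(r["uv"],1).tolist(),round(r["confidence"],2)) for r in spotter.spot_point(c,q)[:4]])
E
```

```text
0.0187 {'time_s': 0.1, 'joint_pos': array([ 1.2104,  0.3004,  1.5215,  0.    ,  1.3207, -0.0666]), 'qvel': array([ 0.0003, -0.001 , -0.0014,  0.0004,  0.0016, -0.0009]), 'joint_torque': array([  0.0009, -54.4369, -36.2375,  -0.0001,   0.003 ,   0.    ]), 'position': array([0.1592, 0.5262, 0.2308]), 'ee_rot': array([ 0.1464,  0.9892, -0.0005, -0.0001]), 'contact_force': array([ 0.1358,  0.3781, -0.1033]), 'torque': array([-0.0018, -0.0357, -0.0229]), 'grip_force': 0.0, 'opening': 0.08523123588301587}
S (array([0.1074, 0.9686, 1.4645]), array([ 0.229 , -0.5974, -0.7687])) [508.4682   0.     314.6319] -0.11064796719732108
S chest [([297.7, 281.6], 0.77)]
S rests [([301.4, 273.8], 0.72)]
S chisel [([396.9, 229.2], 0.73), ([356.4, 248.8], 0.68), ([351.2, 218.2], 0.57)]
S lid_hinge [([275.0, 259.9], 0.95)]
S lid_bar [([255.2, 225.2], 0.81)]
S stud_foot [([264.7, 245.6], 0.73)]
S rail_mid [([248.4, 193.8], 0.83)]
S tin [([290.7, 352.9], 0.63)]
S hammer [([257.8, 403.7], 0.74)]
S brush [([358.2, 184.5], 0.54), ([275.3, 261.7], 0.21)]
T (array([0.26  , 0.0065, 1.7097]), array([ 0.1704, -0.0002, -0.9854])) [592.6482   0.     322.1935] 0.005198559216669428
T chest [([309.3, 239.1], 0.95)]
T rests [([308.1, 240.9], 0.88)]
T chisel [([380.8, 292.6], 0.88), ([432.7, 266.5], 0.66), ([428.8, 327.0], 0.54), ([306.7, 236.9], 0.51)]
T lid_hinge [([309.3, 207.8], 0.82)]
T lid_bar [([304.4, 176.0], 0.77)]
T stud_foot [([307.8, 192.0], 0.81)]
T rail_mid [([302.8, 152.0], 0.83), ([498.6, 258.7], 0.61)]
T tin [([214.2, 267.9], 0.9), ([308.3, 241.7], 0.51), ([309.8, 208.8], 0.15)]
T hammer [([155.1, 260.0], 0.63)]
T brush [([499.0, 258.8], 0.89)]
```

View pics/s0.png

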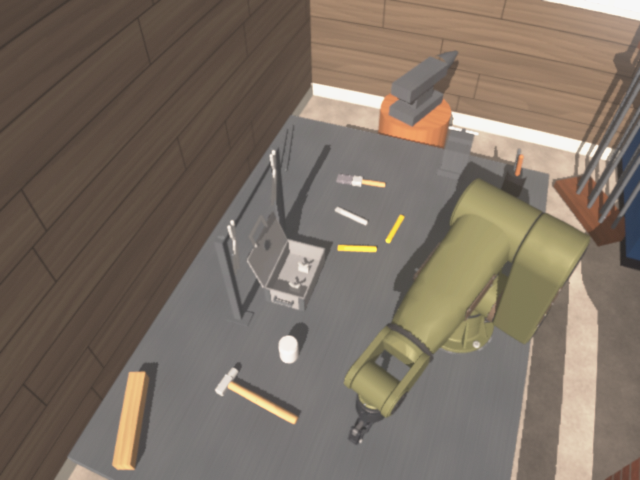

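View pics/t0.png

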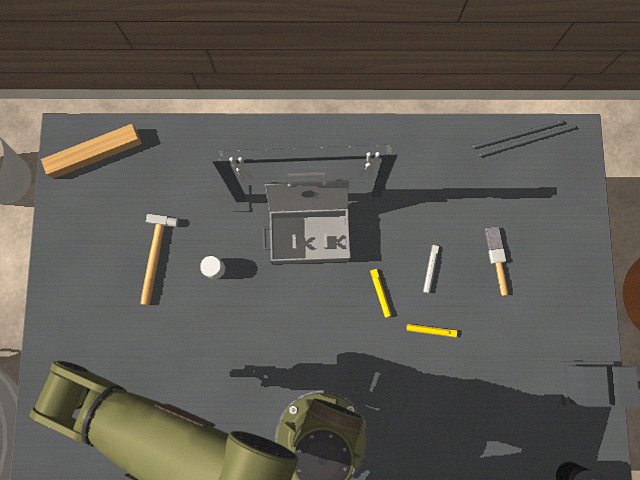

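```bash
python3 - <<'E'
from h import *
np.set_printoptions(precision=4,suppress=True)
S=cam("scene");T=cam("top")
save(T,"chis.png",(350,210,510,350),5)
def best(c,q): return spotter.spot_point(c,q)[0]["uv"]
for q in "chest rests lid_hinge lid_bar stud_foot rail_mid".split():
    print(q,*tri(S,best(S,q),T,best(T,q)))
for q,z in(("chest",0),("rests",.047),("lid_hinge",.0755),("rail_mid",.395)):
    print(q,at_z(S,best(S,q),z),at_z(T,best(T,q),z))
for r in spotter.masks_of(T,"chisel"):
    p=np.argwhere(r["pixels"])[:,::-1].astype(np.float32)
    (c,wh,a)=cv2.minAreaRect(p); bx=cv2.boxPoints((c,wh,a))
    print("T chisel",r["uv"],r["confidence"],T["frame"][r["pixels"]].mean(0),at_z(T,c,.014),[at_z(T,b,.014)[:2] for b in bx])
for r in spotter.masks_of(S,"chisel"):
    p=np.argwhere(r["pixels"])[:,::-1].astype(np.float32); c=p.mean(0)
    print("S chisel",r["uv"],r["confidence"],S["frame"][r["pixels"]].mean(0),at_z(S,c,.012))
E
```

```text
chest [0.5528 0.0364 0.0087] 0.003869724415885236
rests [0.5472 0.0363 0.0459] 0.0014096626641253093
lid_hinge [0.631  0.0435 0.0676] 0.004419654687293792
lid_bar [0.6806 0.0436 0.2522] 0.0035487418257018344
stud_foot [0.662  0.037  0.1414] 0.013615733348940054Traceback (most recent call last):
  File "<stdin>", line 7, in <module>
  File "<stdin>", line 5, in best
IndexError: list index out of range
```

Both pictures show three chisel-shaped bars. In the top view they are at (381,293) yellow, (433,330) yellow and (432,268) bare steel. The description says steel, so I mean the one at (432,268), which is (351,217) in the scene view. I'll confirm it in the crop.

View pics/chis.png

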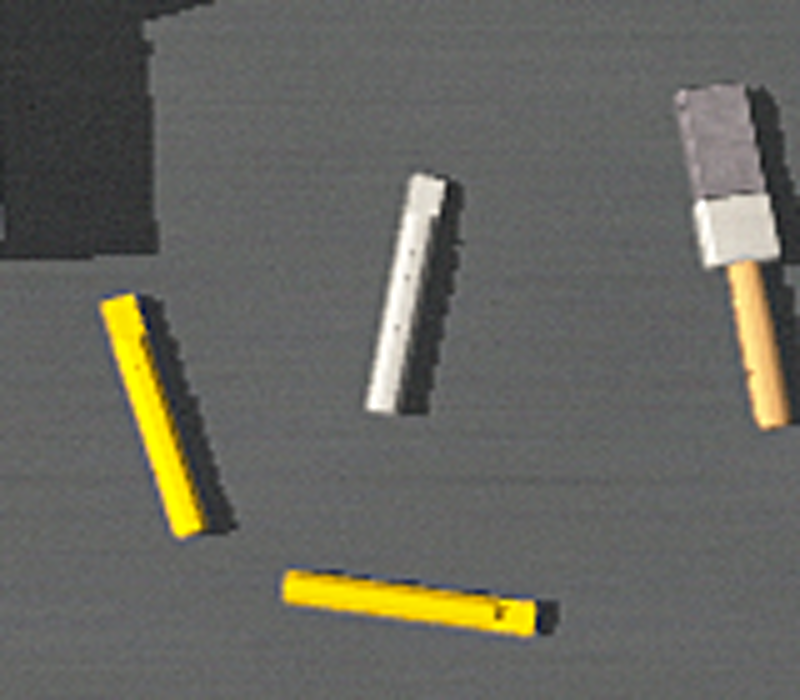

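```bash
python3 - <<'E'
from h import *
np.set_printoptions(precision=4,suppress=True)
S=cam("scene");T=cam("top")
for q,z in(("chest",0),("rests",.047),("lid_hinge",.0755),("rail_mid",.395)):
  for n,c in(("S",S),("T",T)):
    r=spotter.spot_point(c,q)
    if r: print(q,n,at_z(c,r[0]["uv"],z))
for n,c in(("T",T),("S",S)):
  for r in spotter.masks_of(c,"chisel"):
    p=np.argwhere(r["pixels"])[:,::-1]
    w=np.array([at_z(c,u,.014)[:2] for u in p]).astype(np.float32)
    b=cv2.minAreaRect(w*1000)
    v=np.linalg.svd(w-w.mean(0),full_matrices=False)[2][0]
    print(n,r["uv"],round(r["confidence"],2),c["frame"][r["pixels"]].mean(0),"c",np.array(b[0]),"wh",np.array(b[1]),"axis",v)
# chest yaw: rail/chest mask
for q in("chest","panel","rail","lid_bar"):
  for r in spotter.masks_of(T,q)[:1]:
    p=np.argwhere(r["pixels"])[:,::-1].astype(np.float32); print(q,r["confidence"],cv2.minAreaRect(p),cv2.boxPoints(cv2.minAreaRect(p)).round(1).tolist())
save(T,"chest.png",(200,130,410,290),3.8)
E
```

```text
chest S [0.5576 0.04   0.    ]
chest T [0.5532 0.0311 0.    ]
rests S [0.5523 0.0383 0.047 ]
rests T [0.5501 0.0364 0.047 ]
lid_hinge S [0.6269 0.0408 0.0755]
lid_hinge T [0.6331 0.0393 0.0755]
rail_mid S [0.6957 0.033  0.395 ]
rail_mid T [0.6935 0.0406 0.395 ]
T [428.6, 327.2] 0.79 [236.9196 205.8424   4.1833] c [ 294.9806 -310.5273] wh [137.189   18.4613] axis [-0.1389 -0.9903]
T [432.5, 268.8] 0.7 [199.0701 194.9421 186.3171] c [ 470.2252 -313.4183] wh [ 20.0011 139.5924] axis [-0.9763  0.2163]
T [380.2, 292.5] 0.61 [227.822  208.3786   4.1974] c [ 401.1557 -167.7796] wh [137.5299  20.059 ] axis [-0.9554 -0.2952]
S [356.4, 248.1] 0.75 [245.0964 237.6024  98.6747] c [ 400.5179 -168.6975] wh [135.6549  18.803 ] axis [-0.95   -0.3123]
S [397.9, 229.1] 0.73 [233.7161 210.1871  82.1742] c [ 295.873  -310.3363] wh [140.8094  22.3252] axis [0.1244 0.9922]
S [350.4, 215.1] 0.64 [227.6867 221.8313 215.259 ] c [ 470.2977 -316.963 ] wh [ 27.594 137.894] axis [-0.9731  0.2304]
chest 0.81 ((306.03265380859375, 204.49606323242188), (116.1211929321289, 185.33460998535156), 88.2952651977539) [[21
[... 254 characters left out ...]
.61405944824219) [[265.79998779296875, 182.3000030517578], [347.79998779296875, 178.8000030517578], [349.1000061035156, 208.1999969482422], [267.0, 211.60000610351562]]
rail 0.85 ((305.5711364746094, 177.9927978515625), (63.03681564331055, 185.55056762695312), 87.59402465820312) [[211.60000610351562, 150.39999389648438], [396.8999938964844, 142.60000610351562], [399.6000061035156, 205.60000610351562], [214.1999969482422, 213.39999389648438]]
lid_bar 0.93 ((307.53497314453125, 190.54885864257812), (37.71239471435547, 81.38813781738281), 88.09085083007812) [[266.20001220703125, 173.10000610351562], [347.6000061035156, 170.3000030517578], [348.79998779296875, 208.0], [267.5, 210.8000030517578]]
```

The crop confirms it: the bare steel bar at (432,268) has its blade end up in the picture, towards +x, and the other two are yellow look-alikes. Next I'll look at the chest.

View pics/chest.png

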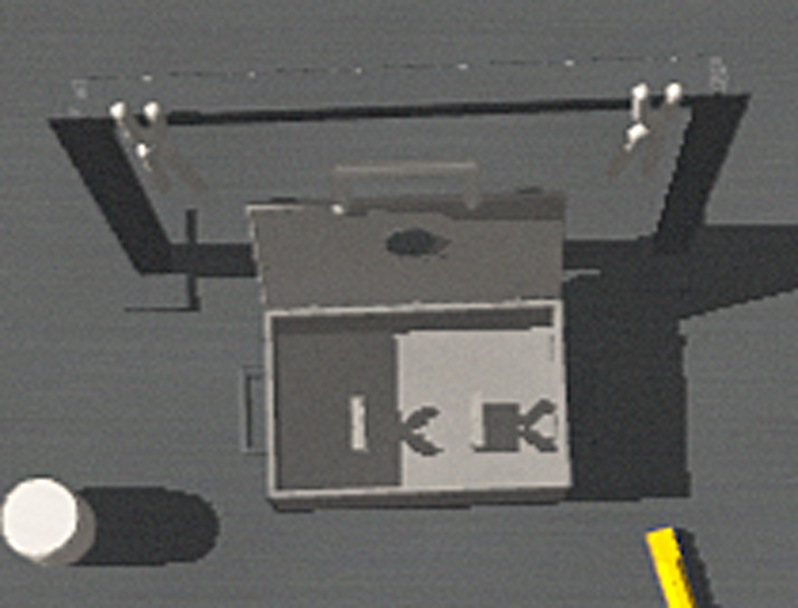

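The crop shows the rim corners at (268,494), (570,487), (560,303) and (268,313). The rests are at about x=360 and x=480. The lid's top edge runs from (247,208) to (565,193), with the bar along y≈165 from x=338 to 475.

```bash
python3 - <<'E'
from h import *
np.set_printoptions(precision=4,suppress=True)
from scipy.optimize import least_squares
S=cam("scene");T=cam("top")
sp=lambda c,q:(spotter.spot_point(c,q) or [None])[0]
def W(p,loc): 
    c,s=np.cos(p[2]),np.sin(p[2]); return np.array([p[0]+c*loc[0]-s*loc[1],p[1]+s*loc[0]+c*loc[1],loc[2]])
def lidpt(a,r,y,h): # r from hinge, h above underside
    return (.07-r*np.cos(a)+h*np.sin(a), y, .0755+r*np.sin(a)+h*np.cos(a))
obs=[]
for uv,l in [((268,494),(-.07,.11,.075)),((570,487),(-.07,-.11,.075)),((560,303),(.07,-.11,.075)),((268,313),(.07,.11,.075))]:
    obs.append((T,np.array(uv)/3.8+[200,130]-.0,lambda a,l=l:l,1))
for c in(S,T):
    for q,f in(("chest",lambda a:(0,0,0)),("rests",lambda a:(-.012,0,.047)),("lid_hinge",lambda a:(.07,0,.0755)),("lid_bar",lambda a:lidpt(a,.178,0,.003)),("stud_foot",lambda a:lidpt(a,.09,0,.006)),("rail_mid",lambda a:(.13,0,.395))):
        r=sp(c,q)
        if r: obs.append((c,np.array(r["uv"]),f,.7))
obs.append((T,np.array((247,208))/3.8+[200,130],lambda a:lidpt(a,.14,.11,.003),.5))
obs.append((T,np.array((565,193))/3.8+[200,130],lambda a:lidpt(a,.14,-.11,.003),.5))
def f(p): return np.concatenate([w*(proj(c,W(p,l(p[3])))-u) for c,u,l,w in obs])
r=least_squares(f,[.555,.035,.04,1.8],loss="soft_l1"); p=r.x
print("chest x y yaw lid",p); print(r.fun.reshape(-1,2).round(1).tolist())
print("rests",W(p,(-.012,0,.047)),"hinge",W(p,(.07,0,.0755)),"bar",W(p,lidpt(p[3],.178,0,.003)),"rail",W(p,(.13,0,.395)))
np.save("chest.npy",p)
E
```

```text
chest x y yaw lid [0.5569 0.0378 0.0396 1.8579]
[[-0.4, 1.3], [-0.9, 0.0], [-0.6, -0.6], [-1.7, -0.3], [-0.4, -2.0], [0.1, -0.8], [-0.3, -0.9], [-0.6, 2.0], [1.1, 0.3], [0.2, 1.5], [0.1, -1.4], [0.6, 0.2], [1.6, -0.2], [1.1, 0.2], [62.5, -53.9], [0.6, 1.6], [-0.4, 0.2], [-0.2, 0.6]]
rests [0.5449 0.0374 0.047 ] hinge [0.6268 0.0406 0.0755] bar [0.6801 0.0427 0.2454] rail [0.6868 0.043  0.395 ]
```

{"method": "servo_tool", "body": {"rows": "0.1 -0.18 0 0 0 0;0.1 -0.18 0 0 0 0;0.1 -0.18 0 0 0 0;0.1 -0.18 0 0 0 0;0.1 -0.18 0 0 0 0", "hand": 0.1}}

```text
time_s: 3.67
position: [0.2596, 0.3447, 0.2313]
ee_rot: [0.146, 0.989, 0.0, 0.0]
contact_force: [2.0, 0.6, 0.1]
opening: 0.0471
grip_force: 0.0
```

{"method": "servo_tool", "body": {"rows": "0.1 -0.18 0 0 0 0;0.1 -0.18 0 0 0 0;0.1 -0.18 0 0 0 0;0.1 -0.18 0 0 0 0;0.1 -0.18 0 0 0 0"}}

```text
time_s: 4.08
position: [0.3597, 0.1645, 0.2316]
ee_rot: [0.146, 0.989, 0.0, 0.0]
contact_force: [1.1, 0.9, 0.5]
opening: 0.0468
grip_force: 0.0
```

{"method": "servo_tool", "body": {"rows": "0.06 -0.195 0 0 0 0;0.06 -0.195 0 0 0 0;0.06 -0.195 0 0 0 0;0.06 -0.195 0 0 0 0;0.06 -0.195 0 0 0 0"}}

```text
time_s: 4.5
position: [0.4194, -0.0307, 0.2316]
ee_rot: [0.146, 0.989, 0.0, 0.0]
contact_force: [0.6, 0.2, 0.4]
opening: 0.0466
grip_force: 0.0
```

{"method": "servo_tool", "body": {"rows": "0.03 -0.2 0 0 0 0.028;0.03 -0.2 0 0 0 0.028;0.03 -0.2 0 0 0 0.028;0.03 -0.2 0 0 0 0.028;0.03 -0.2 0 0 0 0.028"}}

```text
time_s: 4.92
position: [0.4491, -0.2308, 0.2314]
ee_rot: [0.111, 0.994, -0.0, 0.0]
contact_force: [1.7, 0.3, 0.1]
opening: 0.047
grip_force: 0.0
```

{"method": "servo_tool", "body": {"rows": "0.02 -0.08 -0.12 0 0 0;0.02 -0.08 -0.12 0 0 0;0.02 -0.08 -0.12 0 0 0;0.02 -0.1 -0.12 0 0 0;0.02 -0.1 -0.12 0 0 0"}}

```text
time_s: 5.33
position: [0.4694, -0.3174, 0.1101]
ee_rot: [0.112, 0.994, -0.0, 0.0]
contact_force: [0.1, 0.4, -0.3]
opening: 0.0466
grip_force: 0.0
```

{"method": "servo_tool", "body": {"rows": "0 0 0 0 0 0;0 0 0 0 0 0"}}

```text
time_s: 5.5
position: [0.4687, -0.3168, 0.11]
ee_rot: [0.112, 0.994, 0.001, -0.001]
contact_force: [0.6, -0.4, -0.0]
opening: 0.0468
grip_force: 0.0
```

{"method": "servo_tool", "body": {"rows": "0.01 0.01 -0.15 0 0 0;0 0 -0.15 0 0 0;0 0 -0.13 0 0 0;0 0 -0.07 0 0 0;0 0 -0.035 0 0 0"}}

```text
time_s: 5.92
position: [0.4712, -0.3136, 0.0037]
ee_rot: [0.111, 0.994, 0.0, -0.0]
contact_force: [-0.7, 0.1, 0.2]
opening: 0.0469
grip_force: 0.0
```

{"method": "servo_tool", "body": {"rows": "0 0 0 0 0 0;0 0 0 0 0 0;0 0 0 0 0 0;0 0 0 0 0 0;0 0 0 0 0 0", "hand": -1}}

```text
time_s: 6.33
position: [0.4721, -0.315, 0.0063]
ee_rot: [0.112, 0.994, -0.001, 0.001]
contact_force: [-0.3, 2.2, 7.9]
opening: 0.0159
grip_force: 59.6
```

{"method": "servo_tool", "body": {"rows": "0 0 0 0 0 0;0 0 0 0 0 0"}}

```text
time_s: 6.5
position: [0.4721, -0.315, 0.0063]
ee_rot: [0.112, 0.994, -0.001, 0.001]
contact_force: [-1.3, 2.9, 8.9]
opening: 0.0157
grip_force: 59.6
```

{"method": "servo_tool", "body": {"rows": "0 0 0.05 0 0 0;0 0 0.1 0 0 0;0 0 0.2 0 0 0;0 0 0.2 0 0 0;0 0 0.2 0 0 0"}}

```text
time_s: 6.92
position: [0.4709, -0.3143, 0.157]
ee_rot: [0.112, 0.994, -0.0, 0.0]
contact_force: [0.8, -0.4, -3.2]
opening: 0.0156
grip_force: 59.2
```

{"method": "servo_tool", "body": {"rows": "0 0 0 0 0 0;0 0 0 0 0 0"}}

```text
time_s: 7.08
position: [0.4719, -0.315, 0.1574]
ee_rot: [0.112, 0.994, -0.001, 0.002]
contact_force: [0.6, 0.2, -3.6]
opening: 0.0157
grip_force: 59.2
```

```bash
python3 - <<'E'
from h import *
np.set_printoptions(precision=4,suppress=True)
S=cam("scene");T=cam("top");s=env.read_state();print(s["position"],s["contact_force"],s["torque"],s["opening"],s["joint_pos"])
u=proj(S,s["position"]).astype(int);v=proj(T,s["position"]).astype(int);print(u,v)
a=[cv2.resize(c["frame"][w[1]-35:w[1]+35,w[0]-35:w[0]+35,::-1],(400,400),interpolation=cv2.INTER_CUBIC) for c,w in((S,u),(T,v))]
cv2.imwrite("pics/g.png",np.hstack(a))
E
```

```text
[ 0.4708 -0.3142  0.1538] [-0.2354  0.3502 -2.5849] [-0.0176 -0.0196  0.0417] 0.015696123006563655 [-0.6532  0.4092  1.5612 -0.      1.1722 -2.0001]
[352 189] [440 261]
```

View pics/g.png

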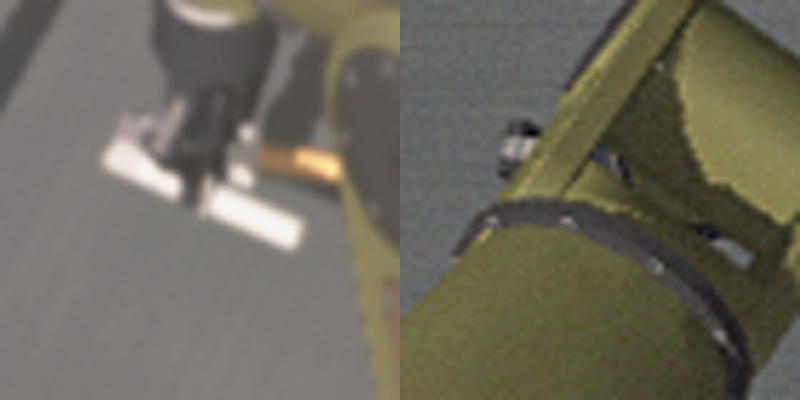

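The chisel is held at its middle: in the left half of the crop the bar runs from (105,160) to (300,235) with the fingers at its centre. The wrist reads 2.6 N, which matches its weight. Next I'll carry it to the chest and turn it on the way.

{"method": "servo_tool", "body": {"rows": "0.025 0.1175 0.02 0 0 -0.174;0.025 0.1175 0 0 0 -0.174;0.025 0.1175 0 0 0 -0.174;0.025 0.1175 0 0 0 -0.174;0.025 0.1175 0 0 0 -0.174"}}

```text
time_s: 7.6
position: [0.4956, -0.1957, 0.1566]
ee_rot: [0.326, 0.945, 0.0, -0.002]
contact_force: [0.0, -0.0, -2.0]
opening: 0.0158
grip_force: 59.3
```

{"method": "servo_tool", "body": {"rows": "0.025 0.1175 0 0 0 -0.174;0.025 0.1175 0 0 0 -0.174;0.025 0.1175 0 0 0 -0.174;0.025 0.1175 0 0 0 -0.174;0.025 0.1175 0 0 0 -0.174"}}

```text
time_s: 8.02
position: [0.5206, -0.0783, 0.1567]
ee_rot: [0.522, 0.853, -0.0, -0.001]
contact_force: [0.1, -0.3, -2.8]
opening: 0.0157
grip_force: 59.3
```

{"method": "servo_tool", "body": {"rows": "0.025 0.1175 0 0 0 -0.174;0.025 0.1175 0 0 0 -0.174;0.025 0.1175 0 0 0 -0.174;0.025 0.1175 0 0 0 -0.174;0.025 0.1175 0 0 0 -0.174"}}

```text
time_s: 8.43
position: [0.5456, 0.0391, 0.1566]
ee_rot: [0.694, 0.72, -0.001, -0.001]
contact_force: [0.2, -0.2, -1.8]
opening: 0.0158
grip_force: 59.3
```

{"method": "servo_tool", "body": {"rows": "0 0 -0.1 0 0 0;0 0 -0.1 0 0 0;0 0 0 0 0 0;0 0 0 0 0 0"}}

```text
time_s: 8.77
position: [0.5453, 0.0379, 0.1168]
ee_rot: [0.692, 0.722, -0.001, -0.001]
contact_force: [-0.1, -0.0, -1.9]
opening: 0.0159
grip_force: 59.3
```

```bash
python3 - <<'E'
from h import *
np.set_printoptions(precision=4,suppress=True)
S=cam("scene");s=env.read_state();print(s["position"],s["ee_rot"],s["contact_force"],s["torque"])
for r in spotter.spot_point(S,"chisel"): print(r["uv"],round(r["confidence"],2),at_z(S,r["uv"],s["position"][2]+.004))
for m in spotter.masks_of(S,"chisel"):
    f=S["frame"][m["pixels"]].mean(0)
    if abs(f[0]-f[2])<40:
        w=np.array([at_z(S,u,s["position"][2]+.006)[:2] for u in np.argwhere(m["pixels"])[:,::-1]])
        print("held",m["uv"],cv2.minAreaRect((w*1000).astype(np.float32)))
for q in("rests","lid_bar"): print(q,[(r["uv"],round(r["confidence"],2)) for r in spotter.spot_point(S,q)])
save(S,"p.png",(215,180,365,320),4)
E
```

```text
[0.546  0.0378 0.1181] [ 0.6922  0.7217 -0.0005 -0.0005] [ 0.198   0.0841 -2.0169] [-0.0076  0.0169 -0.0213]
[265.2, 245.3] 0.73 [0.6751 0.0112 0.1221]
[298.5, 262.5] 0.68 [0.5406 0.0406 0.1221]
[356.6, 247.6] 0.56 [ 0.3791 -0.0857  0.1221]
held [292.9, 271.9] ((542.9439697265625, 71.77436828613281), (19.71277618408203, 76.05608367919922), 3.1533401012420654)
rests [([297.6, 273.5], 0.71)]
lid_bar [([256.2, 224.2], 0.86)]
```

View pics/p.png

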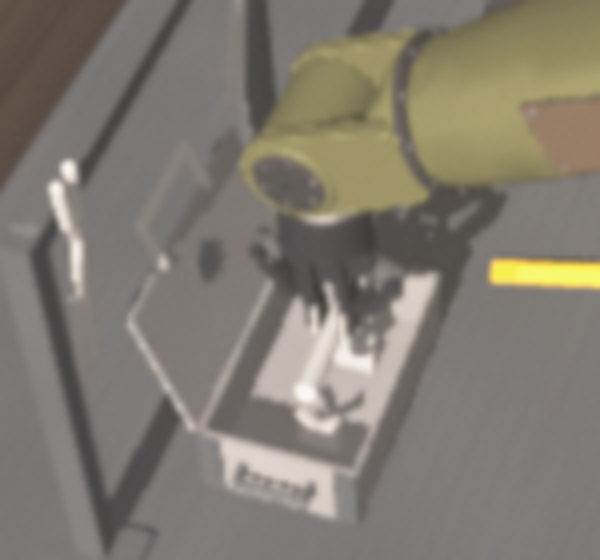

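The crop shows the held chisel lined up along the chest between the rests at (310,400) and (355,350). I'll lower it and feel for contact.

{"method": "servo_tool", "body": {"rows": "0 0 -0.1 0 0 0;0 0 -0.1 0 0 0;0 0 -0.1 0 0 0;0 0 -0.04 0 0 0;0 0 -0.015 0 0 0"}}

```text
time_s: 9.43
position: [0.5458, 0.0378, 0.0464]
ee_rot: [0.692, 0.722, -0.001, -0.001]
contact_force: [-0.3, 0.4, -2.8]
opening: 0.0158
grip_force: 59.3
```

{"method": "servo_tool", "body": {"rows": "0 0 -0.01 0 0 0;0 0 0 0 0 0"}}

```text
time_s: 9.6
position: [0.5467, 0.0379, 0.0461]
ee_rot: [0.692, 0.722, 0.0, 0.0]
contact_force: [0.6, -0.1, -1.4]
opening: 0.0157
grip_force: 59.3
```

{"method": "servo_tool", "body": {"rows": "0 0 -0.01 0 0 0;0 0 0 0 0 0"}}

```text
time_s: 9.77
position: [0.5472, 0.0379, 0.0445]
ee_rot: [0.692, 0.722, 0.001, 0.001]
contact_force: [1.7, 0.2, 0.2]
opening: 0.0156
grip_force: 59.8
```

{"method": "servo_tool", "body": {"rows": "0.01 0 -0.01 0 0 0;0 0 0 0 0 0"}}

```text
time_s: 9.93
position: [0.5481, 0.038, 0.0435]
ee_rot: [0.692, 0.722, -0.0, -0.0]
contact_force: [-18.1, -0.6, 27.9]
opening: 0.0159
grip_force: 63.3
```

{"method": "servo_tool", "body": {"rows": "0.005 0 -0.01 0 0 0;0 0 0 0 0 0"}}

```text
time_s: 10.1
position: [0.5483, 0.038, 0.043]
ee_rot: [0.692, 0.722, -0.001, -0.001]
contact_force: [-36.2, -0.1, 54.3]
opening: 0.0158
grip_force: 67.7
```

{"method": "servo_tool", "body": {"rows": "-0.01 0 0.015 0 0 0;0 0 0 0 0 0"}}

```text
time_s: 10.27
position: [0.5477, 0.038, 0.0437]
ee_rot: [0.692, 0.722, 0.001, 0.001]
contact_force: [-1.2, 1.1, 7.1]
opening: 0.0156
grip_force: 61.2
```

Light contact, so it is seated. I'll release with a partial opening to stay clear of the front wall, then rise.

{"method": "servo_tool", "body": {"rows": "0 0 0 0 0 0;0 0 0 0 0 0;0 0 0 0 0 0;0 0 0.02 0 0 0;0 0 0.05 0 0 0", "hand": -0.1}}

```text
time_s: 10.68
position: [0.5466, 0.0379, 0.0555]
ee_rot: [0.692, 0.722, -0.001, -0.001]
contact_force: [0.0, 0.0, 0.6]
opening: 0.0387
grip_force: 0.0
```

{"method": "servo_tool", "body": {"rows": "0 0 0.1 0 0 0;0 0 0.15 0 0 0;0 0 0.15 0 0 0;-0.05 0 0.18 0 0 0;-0.1 0 0.15 0 0 0"}}

```text
time_s: 11.1
position: [0.5178, 0.0379, 0.2052]
ee_rot: [0.692, 0.722, 0.001, 0.001]
contact_force: [0.8, 0.2, 1.1]
opening: 0.0385
grip_force: 0.0
```

{"method": "servo_tool", "body": {"rows": "-0.2 0 0 0 0 0;-0.2 0 0 0 0 0;-0.2 0 0 0 0 0;-0.2 0 0 0 0 0;0 0 0 0 0 0"}}

```text
time_s: 11.52
position: [0.352, 0.0381, 0.2026]
ee_rot: [0.692, 0.722, -0.0, -0.0]
contact_force: [-0.5, -0.5, -0.1]
opening: 0.0382
grip_force: 0.0
```

```bash
python3 - <<'E'
from h import *
np.set_printoptions(precision=4,suppress=True)
S=cam("scene");T=cam("top");s=env.read_state();print(s["position"],s["ee_rot"],s["joint_pos"])
for n,c in(("S",S),("T",T)):
  for q in("rests","lid_bar","lid_hinge","stud_foot","chisel"):
    print(n,q,[(np.round(r["uv"],1).tolist(),round(r["confidence"],2)) for r in spotter.spot_point(c,q)[:4]])
  for m in spotter.masks_of(c,"lid_bar")[:1]:
    print("mask",m["confidence"],m["uv"])
a=[cv2.resize(c["frame"][y:y+105,x:x+100,::-1],(400,420),interpolation=cv2.INTER_CUBIC) for c,x,y in((S,235,200),(T,258,165))]
cv2.imwrite("pics/l.png",np.hstack(a))
E
```

```text
[0.3569 0.0379 0.2036] [0.6921 0.7218 0.001  0.0011] [ 0.0038 -0.1155  2.042  -0.      1.2121 -0.0383]
S rests [([299.1, 275.0], 0.88)]
S lid_bar [([255.2, 225.7], 0.91), ([256.8, 401.6], 0.17)]
S lid_hinge [([276.3, 261.6], 0.66)]
S stud_foot [([266.0, 247.2], 0.9)]
S chisel [([299.0, 273.7], 0.46), ([397.7, 228.4], 0.44), ([359.2, 186.7], 0.42), ([357.1, 248.2], 0.41)]
mask 0.96 [265.1, 246.3]
T rests [([310.1, 242.9], 0.92)]
T lid_bar [([306.0, 172.8], 0.77)]
T lid_hinge [([305.4, 208.1], 0.71), ([214.9, 267.2], 0.68)]
T stud_foot [([308.3, 192.2], 0.94)]
T chisel [([430.0, 328.4], 0.72), ([381.3, 293.9], 0.61), ([306.5, 241.0], 0.58)]
mask 0.76 [306.6, 193.0]
```

View pics/l.png

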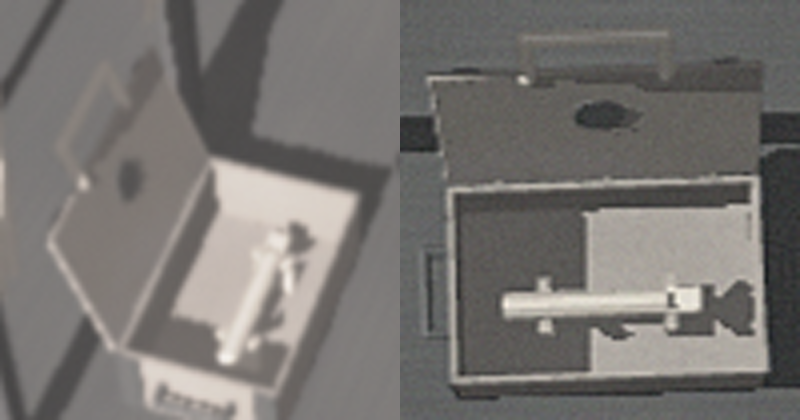

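The chisel lies across both rests, about centred: in the right half of the crop the bar spans x=503–702 and the rests are at 545 and 672. Next I'll refine the bar's position.

```bash
python3 - <<'E'
from h import *
np.set_printoptions(precision=4,suppress=True)
S=cam("scene");T=cam("top")
from scipy.optimize import minimize_scalar
us=[[255.2,225.7],[255.2,225.2]];ut=[[306,172.8],[304.4,176]]
print(tri(S,np.mean(us,0),T,np.mean(ut,0)))
hx,hy=.6294,.039
b=lambda a:(hx-.178*np.cos(a)+.003*np.sin(a),hy+.002,.0755+.178*np.sin(a)+.003*np.cos(a))
st=lambda a:(hx-.09*np.cos(a)+.006*np.sin(a),hy+.002,.0755+.09*np.sin(a)+.006*np.cos(a))
# mid of top-view crop bar: (522..668, ~37) -> pixel
tb=np.array([595/4+258,36.5/4+165])
for name,obs in(("bar",[(S,us[0],b),(T,tb,b)]),("all",[(S,us[0],b),(T,tb,b),(S,[266,247.2],st),(T,[308.3,192.2],st)])):
    f=lambda a:sum(np.sum((proj(c,g(a))-u)**2) for c,u,g in obs)
    r=minimize_scalar(f,bounds=(1.6,1.96),method="bounded");print(name,r.x,r.fun,b(r.x),[proj(c,g(r.x))-u for c,u,g in obs])
E
```

```text
(array([0.6808, 0.0441, 0.2571]), np.float64(0.001629067288638966))
bar 1.8831054642556395 10061.836274182404 (np.float64(0.6869466063022583), 0.041, np.float64(0.243967765768686)) [array([-0.6394,  1.3642]), array([-100.2933,   -0.909 ])]
all 1.869660617191543 10070.897592087835 (np.float64(0.6846764500982249), 0.041, np.float64(0.2447262215631444)) [array([-0.0243,  1.3894]), array([-100.3037,   -0.1354]), array([-1.8285, -1.458 ]), array([-1.1889, -1.1068])]
```

{"method": "servo_tool", "body": {"rows": "0 0 0.1 0.008 -0.2 0;0 0 0.1 0.008 -0.2 0;0 0 0.1 0.008 -0.2 0;0 0 0.1 0.008 -0.2 0;0 0 0 0.008 -0.2 0"}}

```text
time_s: 12.73
position: [0.3583, 0.0379, 0.2864]
ee_rot: [0.67, 0.698, 0.182, 0.175]
contact_force: [0.7, 0.1, -0.5]
opening: 0.0383
grip_force: 0.0
```

{"method": "servo_tool", "body": {"rows": "0.1 0 0 0.008 -0.2 0;0.2 0 0 0.008 -0.2 0;0.2 0 0 0.008 -0.2 0;0.2 0 0 0 0 0;0 0 0 0 0 0", "hand": -0.3}}

```text
time_s: 13.15
position: [0.501, 0.0377, 0.2789]
ee_rot: [0.638, 0.665, 0.279, 0.268]
contact_force: [0.3, -1.0, 0.8]
opening: 0.0299
grip_force: 0.0
```

```bash
python3 - <<'E'
from h import *
np.set_printoptions(precision=4,suppress=True)
s=env.read_state();R=Rn.from_quat(s["ee_rot"]).as_matrix();print(s["position"],s["joint_pos"],s["opening"]);print(R)
E
```

```text
[0.501  0.0377 0.2789] [-0.018  -0.1966  2.1052  0.0968  0.4405 -0.1297] 0.029934049621359555
[[-0.0408  0.6996  0.7134]
 [ 0.9992  0.0294  0.0284]
 [-0.0011  0.7139 -0.7002]]
```

{"method": "servo_tool", "body": {"rows": "0.147 0.003 0 0 0 0;0.147 0.003 0 0 0 0;0.147 0.003 0 0 0 0;0.147 0.003 0 0 0 0;0.147 0.003 0 0 0 0"}}

```text
time_s: 13.57
position: [0.6457, 0.0409, 0.2819]
ee_rot: [0.637, 0.665, 0.281, 0.27]
contact_force: [0.1, -0.2, 0.1]
opening: 0.03
grip_force: 0.0
```

{"method": "servo_tool", "body": {"rows": "0 0 0 0 0 0;0 0 0 0 0 0"}}

```text
time_s: 13.73
position: [0.6447, 0.0409, 0.2811]
ee_rot: [0.638, 0.665, 0.28, 0.27]
contact_force: [0.1, 1.0, -0.8]
opening: 0.0299
grip_force: 0.0
```

```bash
python3 - <<'E'
from h import *
np.set_printoptions(precision=4,suppress=True)
s=env.read_state();print(s["position"],s["joint_pos"],s["contact_force"])
S=cam("scene");p=s["position"]
print(proj(S,p),[ (r["uv"],r["confidence"]) for r in spotter.spot_point(S,"lid_bar")], proj(S,(.684,.0415,.245)))
save(S,"a.png",(215,180,315,280),6)
E
```

```text
[0.6447 0.0409 0.2811] [-0.0058  0.1457  1.768   0.0787  0.431  -0.1054] [ 0.0832  1.0469 -0.7535]
[265.5039 222.6658] [([255.8, 227.0], 0.91)] [255.2915 227.1975]
```

View pics/a.png

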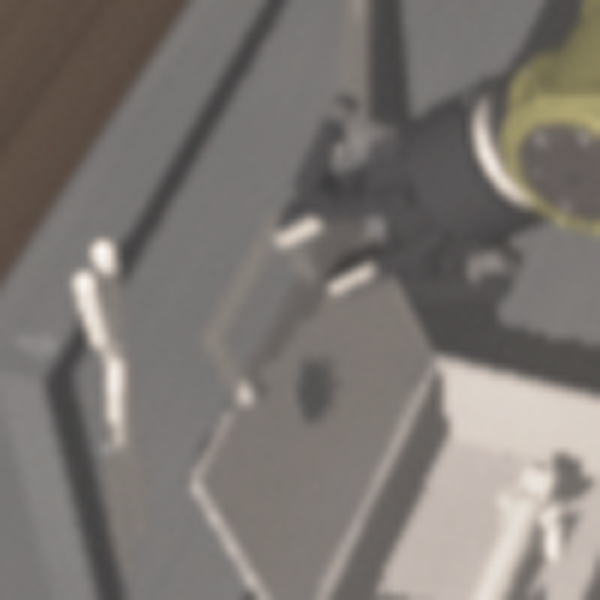

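The crop shows the fingers at (300,230) and (350,275), straddling the line to the bar, which runs from (210,335) up to about (290,215). The rail is clear. I'll advance along the tool axis.

{"method": "servo_tool", "body": {"rows": "0.05 0.001 -0.046 0 0 0;0.05 0.001 -0.046 0 0 0;0.05 0.001 -0.046 0 0 0;0 0 0 0 0 0"}}

```text
time_s: 14.17
position: [0.674, 0.0415, 0.2532]
ee_rot: [0.638, 0.665, 0.28, 0.27]
contact_force: [-0.5, 0.2, -0.5]
opening: 0.0297
grip_force: 0.0
```

{"method": "servo_tool", "body": {"rows": "0.04 0.001 -0.04 0 0 0;0.04 0.001 -0.04 0 0 0;0 0 0 0 0 0"}}

```text
time_s: 14.42
position: [0.6898, 0.0419, 0.238]
ee_rot: [0.638, 0.665, 0.28, 0.27]
contact_force: [-0.3, -1.0, -0.4]
opening: 0.0298
grip_force: 0.0
```

{"method": "servo_tool", "body": {"rows": "0 0 0 0 0 0;0 0 0 0 0 0;0 0 0 0 0 0;0 0 0 0 0 0", "hand": -1}}

```text
time_s: 14.75
position: [0.6903, 0.042, 0.2403]
ee_rot: [0.637, 0.664, 0.282, 0.271]
contact_force: [1.2, 0.8, 4.8]
opening: 0.0089
grip_force: 58.7
```

```bash
python3 - <<'E'
import numpy as np
yaw=.04;c,s=np.cos(yaw),np.sin(yaw)
a=np.concatenate([np.linspace(1.865,.25,26),np.linspace(.25,0,6)[1:]])
t=.796-.5*(1.865-a)/1.865
def P(a,t): 
    x=-.178*np.cos(a)+.003*np.sin(a)+.010*np.sin(t); z=.178*np.sin(a)+.003*np.cos(a)-.010*np.cos(t)
    return np.array([x*c,x*s,z])
for i in range(len(a)-1):
    d=(P(a[i+1],t[i+1])-P(a[i],t[i]))/.2; th=(t[i]-t[i+1])/.5
    print(*d.round(3),round(-th*s,3),round(th*c,3),0,sep=" ",end=";\n" if i%5!=4 else " a=%.2f\n"%a[i+1])
print(P(a[-1],t[-1])+[.6294,.039,.0755])
E
```

```text
-0.056 -0.002 0.015 -0.001 0.035 0;
-0.057 -0.002 0.012 -0.001 0.035 0;
-0.057 -0.002 0.008 -0.001 0.035 0;
-0.058 -0.002 0.004 -0.001 0.035 0;
-0.058 -0.002 0.001 -0.001 0.035 0 a=1.54
-0.058 -0.002 -0.003 -0.001 0.035 0;
-0.058 -0.002 -0.007 -0.001 0.035 0;
-0.057 -0.002 -0.01 -0.001 0.035 0;
-0.057 -0.002 -0.014 -0.001 0.035 0;
-0.056 -0.002 -0.018 -0.001 0.035 0 a=1.22
-0.054 -0.002 -0.021 -0.001 0.035 0;
-0.053 -0.002 -0.025 -0.001 0.035 0;
-0.051 -0.002 -0.028 -0.001 0.035 0;
-0.049 -0.002 -0.031 -0.001 0.035 0;
-0.047 -0.002 -0.034 -0.001 0.035 0 a=0.90
-0.045 -0.002 -0.037 -0.001 0.035 0;
-0.043 -0.002 -0.04 -0.001 0.035 0;
-0.04 -0.002 -0.042 -0.001 0.035 0;
-0.037 -0.001 -0.045 -0.001 0.035 0;
-0.034 -0.001 -0.047 -0.001 0.035 0 a=0.57
-0.031 -0.001 -0.049 -0.001 0.035 0;
-0.028 -0.001 -0.051 -0.001 0.035 0;
-0.025 -0.001 -0.053 -0.001 0.035 0;
-0.021 -0.001 -0.054 -0.001 0.035 0;
-0.018 -0.001 -0.055 -0.001 0.035 0 a=0.25
-0.011 -0.0 -0.043 -0.001 0.027 0;
-0.009 -0.0 -0.044 -0.001 0.027 0;
-0.007 -0.0 -0.044 -0.001 0.027 0;
-0.005 -0.0 -0.045 -0.001 0.027 0;
-0.002 -0.0 -0.045 -0.001 0.027 0 a=0.00
[0.45445701 0.03199855 0.06893489]
```

{"method": "servo_tool", "body": {"rows": "-0.056 -0.002 0.015 -0.001 0.035 0;-0.057 -0.002 0.012 -0.001 0.035 0;-0.057 -0.002 0.008 -0.001 0.035 0;-0.058 -0.002 0.004 -0.001 0.035 0;-0.058 -0.002 0.001 -0.001 0.035 0"}}

```text
time_s: 15.17
position: [0.634, 0.0398, 0.2506]
ee_rot: [0.648, 0.675, 0.254, 0.244]
contact_force: [4.4, -0.3, 11.8]
opening: 0.0092
grip_force: 58.5
```

{"method": "servo_tool", "body": {"rows": "-0.058 -0.002 0 -0.001 0.035 0;-0.058 -0.002 -0.005 -0.001 0.035 0;-0.057 -0.002 -0.01 -0.001 0.035 0;-0.057 -0.002 -0.014 -0.001 0.035 0;-0.056 -0.002 -0.018 -0.001 0.035 0"}}

```text
time_s: 15.58
position: [0.5775, 0.0376, 0.2427]
ee_rot: [0.658, 0.685, 0.226, 0.217]
contact_force: [-3.6, -2.7, 25.4]
opening: 0.0094
grip_force: 64.0
```

{"method": "servo_tool", "body": {"rows": "-0.056 -0.002 -0.017 -0.001 0.035 0;-0.055 -0.002 -0.021 -0.001 0.035 0;-0.051 -0.002 -0.028 -0.001 0.035 0;-0.049 -0.002 -0.031 -0.001 0.035 0;-0.047 -0.002 -0.034 -0.001 0.035 0"}}

```text
time_s: 16.0
position: [0.5238, 0.0355, 0.2116]
ee_rot: [0.668, 0.695, 0.192, 0.184]
contact_force: [-0.4, -4.5, 4.0]
opening: 0.0089
grip_force: 66.5
```

{"method": "servo_tool", "body": {"rows": "-0.045 -0.003 -0.037 -0.001 0.035 0;-0.043 -0.003 -0.04 -0.001 0.035 0;-0.04 -0.003 -0.042 -0.001 0.035 0;-0.037 -0.002 -0.045 -0.001 0.035 0;-0.034 -0.002 -0.047 -0.001 0.035 0"}}

```text
time_s: 16.42
position: [0.4837, 0.0335, 0.1686]
ee_rot: [0.675, 0.703, 0.162, 0.153]
contact_force: [5.2, 4.4, -1.9]
opening: 0.0089
grip_force: 65.8
```

{"method": "servo_tool", "body": {"rows": "-0.031 -0.001 -0.049 -0.001 0.035 0;-0.028 -0.001 -0.051 -0.001 0.035 0;-0.025 -0.001 -0.053 -0.001 0.035 0;-0.021 -0.001 -0.054 -0.001 0.035 0;-0.018 -0.001 -0.055 -0.001 0.035 0"}}

```text
time_s: 16.83
position: [0.4599, 0.0323, 0.1158]
ee_rot: [0.681, 0.709, 0.132, 0.124]
contact_force: [13.6, 13.6, -4.8]
opening: 0.0089
grip_force: 66.2
```

{"method": "servo_tool", "body": {"rows": "-0.008 0.004 -0.043 0 0.027 0;-0.007 0.002 -0.044 0 0.027 0;-0.007 0 -0.044 0 0.027 0;-0.004 0 -0.03 0 0.02 0;0 0 0 0 0 0"}}

```text
time_s: 17.25
position: [0.4546, 0.0324, 0.083]
ee_rot: [0.685, 0.712, 0.113, 0.106]
contact_force: [6.6, -20.6, -3.9]
opening: 0.0088
grip_force: 68.9
```

{"method": "servo_tool", "body": {"rows": "0 -0.003 -0.02 0 0.01 0;0 0 -0.02 0 0.01 0;0 0 -0.01 0 0 0;0 0 0 0 0 0"}}

```text
time_s: 17.58
position: [0.4542, 0.0323, 0.0732]
ee_rot: [0.685, 0.713, 0.11, 0.102]
contact_force: [1.5, 6.8, -3.1]
opening: 0.0091
grip_force: 69.6
```

{"method": "servo_tool", "body": {"rows": "0 0 -0.01 0 0 0;0 0 0 0 0 0"}}

```text
time_s: 17.75
position: [0.4542, 0.0323, 0.0713]
ee_rot: [0.685, 0.713, 0.11, 0.102]
contact_force: [4.2, -14.0, -4.0]
opening: 0.0091
grip_force: 69.7
```

{"method": "servo_tool", "body": {"rows": "0 0 -0.006 0 0 0;0 0 0 0 0 0"}}

```text
time_s: 17.92
position: [0.4542, 0.0323, 0.0708]
ee_rot: [0.685, 0.713, 0.11, 0.102]
contact_force: [-3.9, -20.4, 10.2]
opening: 0.0094
grip_force: 71.7
```

{"method": "servo_tool", "body": {"rows": "0 0 -0.004 0 0 0;0 0 0 0 0 0"}}

```text
time_s: 18.08
position: [0.4543, 0.0323, 0.0706]
ee_rot: [0.685, 0.713, 0.11, 0.102]
contact_force: [-14.7, 8.7, 24.2]
opening: 0.009
grip_force: 73.6
```

```bash
python3 - <<'E'
from h import *
np.set_printoptions(precision=4,suppress=True)
s=env.read_state();print(s["position"],s["joint_pos"],s["contact_force"])
S=cam("scene")
for q in("lid_bar","stud_foot","lid_hinge"): print(q,[(np.round(r["uv"],1),round(r["confidence"],2)) for r in spotter.spot_point(S,q)])
for n,X in(("bar",(.4515,.032,.0785)),("foot",(.5395,.0355,.0815))): print(n,proj(S,X))
save(S,"c.png",(235,200,355,320),5)
E
```

```text
[0.4543 0.0323 0.0706] [-0.0224  0.1893  2.1267  0.0482  0.5255 -0.0999] [-14.6727   8.7057  24.2308]
lid_bar [(array([328.5, 273.9]), 0.89)]
stud_foot [(array([302.2, 269.9]), 0.69)]
lid_hinge [(array([275.8, 263.4]), 0.78), (array([296.7, 276.1]), 0.73)]
bar [324.6502 275.7076]
foot [299.8522 268.7231]
```

View pics/c.png

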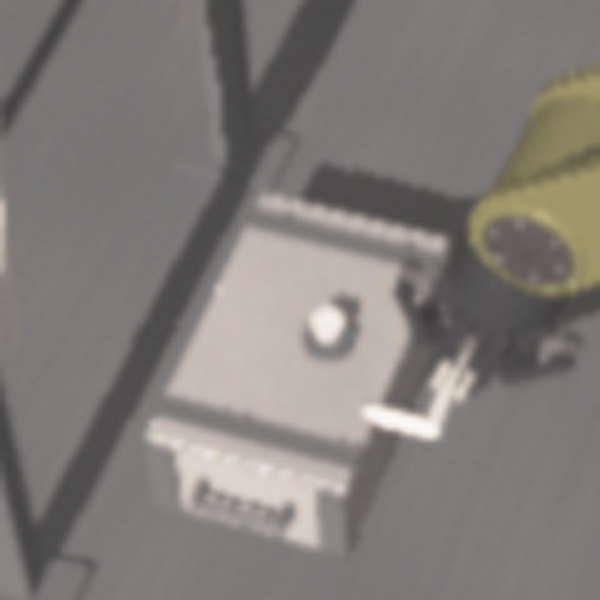

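The lid is down: the crop shows it flat with the lock cap at (326,324) and the bar still held at (405,420). I'll ease the pressure, release, and back off along the tool axis.

{"method": "servo_tool", "body": {"rows": "0.002 -0.002 0.005 0 0 0;0 0 0 0 0 0"}}

```text
time_s: 18.45
position: [0.4542, 0.0323, 0.0708]
ee_rot: [0.685, 0.713, 0.11, 0.101]
contact_force: [-7.5, 3.7, 10.6]
opening: 0.009
grip_force: 71.7
```

{"method": "servo_tool", "body": {"rows": "0 0 0 0 0 0;0 0 0 0 0 0;-0.02 0 0.06 0 0 0;-0.03 0 0.09 0 0 0;-0.05 0 0.15 0 0 0", "hand": -0.35}}

```text
time_s: 18.87
position: [0.4338, 0.0326, 0.1297]
ee_rot: [0.685, 0.713, 0.109, 0.1]
contact_force: [0.3, 0.4, -0.9]
opening: 0.0276
grip_force: 0.0
```

{"method": "servo_tool", "body": {"rows": "-0.05 0 0.15 -0.005 0.12 0;-0.05 0 0.15 -0.005 0.12 0;-0.1 0 0.1 -0.005 0.12 0;-0.1 0 0.1 -0.005 0.12 0;-0.1 0 0 -0.003 0.08 0", "hand": -1}}

```text
time_s: 19.28
position: [0.3554, 0.0326, 0.2345]
ee_rot: [0.693, 0.721, 0.011, 0.006]
contact_force: [0.4, 1.4, -0.7]
opening: -0.0001
grip_force: 0.0
```

```bash
python3 - <<'E'
from h import *
np.set_printoptions(precision=4,suppress=True)
s=env.read_state();R=Rn.from_quat(s["ee_rot"]).as_matrix();print(s["position"],s["contact_force"],s["opening"],R[:,2],R[:,1])
S=cam("scene");T=cam("top")
for n,c in(("S",S),("T",T)):
  for q in("lid_bar","stud_foot","stud","lid_hinge","chest"): print(n,q,[(np.round(r["uv"],1),round(r["confidence"],2),at_z(c,r["uv"],.0815)) for r in spotter.spot_point(c,q)[:2]])
  g=c["frame"].astype(int); x,y=proj(c,(.54,.035,.108)).astype(int)
  w=g[y-9:y+10,x-9:x+10].mean(2); m=w>w.max()-25; yy,xx=np.nonzero(m); u=(xx.mean()+x-9,yy.mean()+y-9)
  print(n,"cap",u,m.sum(),at_z(c,u,.108))
a=[cv2.resize(c["frame"][y:y+105,x:x+100,::-1],(400,420),interpolation=cv2.INTER_CUBIC) for c,x,y in((S,250,215),(T,258,185))]
cv2.imwrite("pics/m.png",np.hstack(a))
E
```

```text
[0.3554 0.0326 0.2345] [ 0.4131  1.3788 -0.7096] -0.00014418562024463534 [ 0.0235  0.0069 -0.9997] [0.999  0.0386 0.0238]
S lid_bar [(array([326.9, 275.6]), 0.63, array([0.4438, 0.031 , 0.0815]))]
S stud_foot [(array([296.6, 271.7]), 0.73, array([0.5452, 0.0508, 0.0815]))]Traceback (most recent call last):
  File "<stdin>", line 6, in <module>
ValueError: it knows: brush, chest, chisel, hammer, lid_bar, lid_hinge, panel, rail, rail_mid, rests, stud_foot, tin
```

```bash
python3 - <<'E'
from h import *
np.set_printoptions(precision=4,suppress=True)
S=cam("scene");T=cam("top")
for n,c in(("S",S),("T",T)):
  for q in("lid_bar","stud_foot"): print(n,q,[(np.round(r["uv"],1),round(r["confidence"],2),at_z(c,r["uv"],.0815)) for r in spotter.spot_point(c,q)[:2]])
  g=c["frame"].astype(int); x,y=proj(c,(.54,.035,.108)).astype(int)
  w=g[y-9:y+10,x-9:x+10].mean(2); m=w>w.max()-25; yy,xx=np.nonzero(m); u=(xx.mean()+x-9,yy.mean()+y-9)
  print(n,"cap",u,m.sum(),at_z(c,u,.108))
a=[cv2.resize(c["frame"][y:y+105,x:x+100,::-1],(400,420),interpolation=cv2.INTER_CUBIC) for c,x,y in((S,250,215),(T,258,185))]
cv2.imwrite("pics/m.png",np.hstack(a))
E
```

```text
S lid_bar [(array([326. , 272.9]), 0.84, array([0.4505, 0.0216, 0.0815]))]
S stud_foot [(array([299.3, 268.2]), 0.72, array([0.5421, 0.0341, 0.0815]))]
S cap (np.float64(299.64285714285717), np.float64(264.2857142857143)) 28 [0.5387 0.0365 0.108 ]
T lid_bar [(array([301.8, 151.4]), 0.68, array([0.7989, 0.0584, 0.0815])), (array([310.9, 273.6]), 0.62, array([0.4474, 0.0313, 0.0815]))]
T stud_foot [(array([311.8, 242.4]), 0.8, array([0.5347, 0.0291, 0.0815]))]
T cap (np.float64(308.1764705882353), np.float64(239.76470588235293)) 17 [0.5376 0.0387 0.108 ]
```

View pics/m.png

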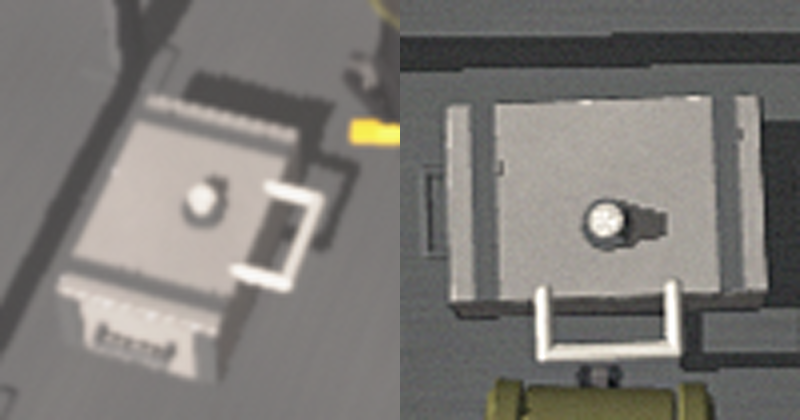

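The lid lies flat and closed with the cap at (606,220) in the right half of the crop. That puts the stud at about (0.538, 0.0365). I'll press it with the shut fingers.

{"method": "servo_tool", "body": {"rows": "0.183 0.004 0 0 0.01 0;0.183 0.004 0 0 0.01 0;0.183 0.004 0 0 0.01 0;0.182 0.004 0 0 0.01 0;0.182 0.004 0 0 0.007 0"}}

```text
time_s: 20.2
position: [0.5395, 0.0366, 0.2306]
ee_rot: [0.693, 0.721, 0.002, -0.003]
contact_force: [1.0, -1.1, -0.4]
opening: 0.0002
grip_force: 0.0
```

{"method": "servo_tool", "body": {"rows": "0 0 -0.15 0 0 0;0 0 -0.15 0 0 0;0 0 -0.15 0 0 0;0 0 -0.05 0 0 0;0 0 0 0 0 0"}}

```text
time_s: 20.62
position: [0.5366, 0.0365, 0.1289]
ee_rot: [0.693, 0.721, 0.0, -0.005]
contact_force: [0.1, 0.2, 0.2]
opening: 0.0003
grip_force: 0.0
```

{"method": "servo_tool", "body": {"rows": "0 0 -0.03 0 0 0;0 0 -0.02 0 0 0;0 0 -0.01 0 0 0;0 0 -0.01 0 0 0"}}

```text
time_s: 20.95
position: [0.5381, 0.0365, 0.1181]
ee_rot: [0.693, 0.721, 0.003, -0.002]
contact_force: [0.3, -0.1, -0.3]
opening: 0.0002
grip_force: 0.0
```

{"method": "servo_tool", "body": {"rows": "0 0 -0.005 0 0 0;0 0 -0.005 0 0 0;0 0 -0.005 0 0 0"}}

```text
time_s: 21.2
position: [0.5378, 0.0365, 0.1145]
ee_rot: [0.693, 0.721, 0.002, -0.003]
contact_force: [-0.7, 0.2, 0.5]
opening: 0.0004
grip_force: 0.0
```

{"method": "servo_tool", "body": {"rows": "0 0 -0.005 0 0 0;0 0 -0.005 0 0 0;0 0 -0.005 0 0 0"}}

```text
time_s: 21.45
position: [0.5377, 0.0365, 0.1113]
ee_rot: [0.693, 0.721, 0.002, -0.003]
contact_force: [1.3, 0.1, -0.0]
opening: -0.0001
grip_force: 0.0
```

{"method": "servo_tool", "body": {"rows": "0 0 -0.005 0 0 0;0 0 -0.005 0 0 0;0 0 -0.005 0 0 0"}}

```text
time_s: 21.7
position: [0.5377, 0.0366, 0.1082]
ee_rot: [0.693, 0.721, 0.002, -0.003]
contact_force: [0.4, 0.6, 0.3]
opening: 0.0
grip_force: 0.0
```

{"method": "servo_tool", "body": {"rows": "0 0 -0.005 0 0 0;0 0 -0.005 0 0 0;0 0 -0.005 0 0 0"}}

```text
time_s: 21.95
position: [0.5377, 0.0365, 0.1053]
ee_rot: [0.693, 0.721, 0.002, -0.003]
contact_force: [-2.0, -0.1, 7.7]
opening: -0.0002
grip_force: 4.0
```

Contact at about 8 N, and the stud is sliding.

{"method": "servo_tool", "body": {"rows": "0 0 -0.005 0 0 0;0 0 -0.005 0 0 0;0 0 -0.005 0 0 0"}}

```text
time_s: 22.2
position: [0.5378, 0.0365, 0.1029]
ee_rot: [0.693, 0.721, 0.002, -0.003]
contact_force: [-3.5, -0.8, 8.8]
opening: -0.0003
grip_force: 4.1
```

{"method": "servo_tool", "body": {"rows": "0 0 -0.005 0 0 0;0 0 -0.005 0 0 0;0 0 -0.005 0 0 0"}}

```text
time_s: 22.45
position: [0.5378, 0.0365, 0.0999]
ee_rot: [0.693, 0.721, 0.002, -0.003]
contact_force: [-2.7, -0.5, 8.1]
opening: 0.0
grip_force: 4.1
```

{"method": "servo_tool", "body": {"rows": "0 0 -0.005 0 0 0;0 0 0 0 0 0"}}

```text
time_s: 22.62
position: [0.5378, 0.0365, 0.0987]
ee_rot: [0.693, 0.721, 0.002, -0.003]
contact_force: [-1.6, -0.6, 4.7]
opening: -0.0001
grip_force: 2.6
```

{"method": "servo_tool", "body": {"rows": "0 0 -0.005 0 0 0;0 0 0 0 0 0"}}

```text
time_s: 22.78
position: [0.5378, 0.0365, 0.0977]
ee_rot: [0.693, 0.721, 0.002, -0.003]
contact_force: [-3.6, -1.4, 6.1]
opening: -0.0002
grip_force: 2.8
```

{"method": "servo_tool", "body": {"rows": "0 0 -0.005 0 0 0;0 0 0 0 0 0"}}

```text
time_s: 22.95
position: [0.5378, 0.0365, 0.0968]
ee_rot: [0.693, 0.721, 0.002, -0.003]
contact_force: [-2.9, -0.7, 6.1]
opening: -0.0
grip_force: 2.8
```

{"method": "servo_tool", "body": {"rows": "0 0 -0.004 0 0 0;0 0 0 0 0 0"}}

```text
time_s: 23.12
position: [0.5378, 0.0365, 0.096]
ee_rot: [0.693, 0.721, 0.002, -0.003]
contact_force: [-3.2, -0.2, 5.8]
opening: -0.0003
grip_force: 3.0
```

{"method": "servo_tool", "body": {"rows": "0 0 -0.004 0 0 0;0 0 0 0 0 0"}}

```text
time_s: 23.28
position: [0.5378, 0.0365, 0.0954]
ee_rot: [0.693, 0.721, 0.002, -0.003]
contact_force: [-4.5, -0.1, 9.9]
opening: -0.0001
grip_force: 4.9
```

{"method": "servo_tool", "body": {"rows": "0 0 -0.003 0 0 0;0 0 0 0 0 0"}}

```text
time_s: 23.45
position: [0.5379, 0.0365, 0.0954]
ee_rot: [0.693, 0.721, 0.002, -0.003]
contact_force: [-6.6, -0.8, 15.2]
opening: -0.0004
grip_force: 7.9
```

{"method": "servo_tool", "body": {"rows": "0 0 -0.003 0 0 0;0 0 0 0 0 0"}}

```text
time_s: 23.62
position: [0.538, 0.0365, 0.0953]
ee_rot: [0.693, 0.721, 0.002, -0.002]
contact_force: [-10.1, 0.4, 21.9]
opening: 0.0
grip_force: 10.9
```

It stopped at z≈0.0953 with the force climbing. I'll give one more gentle nudge to about 30 N, then retreat.

{"method": "servo_tool", "body": {"rows": "0 0 -0.003 0 0 0;0 0 0 0 0 0;0 0 0 0 0 0"}}

```text
time_s: 23.87
position: [0.5381, 0.0365, 0.0952]
ee_rot: [0.693, 0.721, 0.003, -0.002]
contact_force: [-12.4, -0.0, 28.6]
opening: -0.0003
grip_force: 14.0
```

{"method": "servo_tool", "body": {"rows": "0 0 0.02 0 0 0;0 0 0.05 0 0 0;0 0 0.15 0 0 0;-0.05 0 0.2 0 0 0;-0.1 0 0.15 0 0 0"}}

```text
time_s: 24.28
position: [0.5083, 0.0364, 0.2095]
ee_rot: [0.693, 0.721, 0.003, -0.002]
contact_force: [0.5, -0.9, 2.0]
opening: 0.0002
grip_force: 0.0
```

{"method": "servo_tool", "body": {"rows": "-0.18 0 0 0 0 0;-0.18 0 0 0 0 0;-0.18 0 0 0 0 0;-0.15 0 0 0 0 0;0 0 0 0 0 0"}}

```text
time_s: 24.7
position: [0.366, 0.0367, 0.2072]
ee_rot: [0.693, 0.721, 0.002, -0.003]
contact_force: [-0.2, -0.5, -0.2]
opening: 0.0003
grip_force: 0.0
```

```bash
python3 - <<'E'
from h import *
S=cam("scene");T=cam("top")
a=[cv2.resize(c["frame"][y:y+105,x:x+100,::-1],(400,420),interpolation=cv2.INTER_CUBIC) for c,x,y in((S,250,215),(T,258,185))]
cv2.imwrite("pics/f.png",np.hstack(a)); print(env.read_state()["time_s"])
E
```

```text
24.8
```

View pics/f.png

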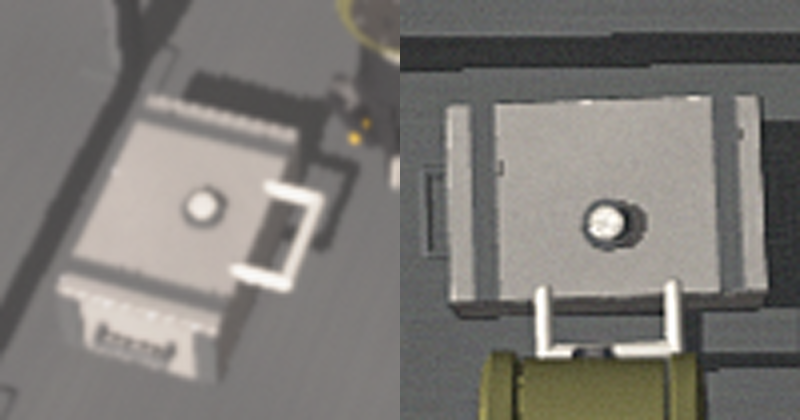

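The lid is closed and the stud is in: the cap at (606,222) now casts only a short shadow. The robot is touching nothing.

```bash
python3 -c "
from station import env
print(env.job_done())"
```

```text
the job is handed in; nothing more can be done
None
```

The job is handed in at about 25 s: the steel chisel lies across both rests (about 4 mm off centre along the chest), the lid was brought down by its bar without dropping, and the stud is pressed to its stop at about 29 N. I saw no contact with the rail or the other tools.

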